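Book out a varnish tin at the code reader and hang up its job tag

TASK

Book out the slim varnish tin at the code reader: keeping it upright, set it down gently (not dropped) wholly on the reader's round pad, turned so that its paper label squarely faces the reader's window, and let go. Then take the wooden job tag out of its slotted block and leave it hanging by its hole on the steel peg of the tag stand, leaving the other things on the bench where they are.

Things in the scene. Friction and masses are not known exactly. Their poses are not given: they have to be found in the camera images.
- tin: Slim dark metal tin, 56 mm in diameter, 130 mm tall, about 0.35 kg. A white paper label with a black bar code covers the side towards its own +x (50 degrees either side); a 14 mm wide white strip runs from the label over the rim to the lid's middle, so the label's direction also shows from above. Origin: centre of its underside; z up along its axis.
- tin_label (a point): Middle of the tin's label, on its surface: 28 mm from the tin's axis along its +x, 68 mm above its underside.
- reader: Grey code reader, fixed. Origin: on the bench under the centre of its round pad; x axis: level, from pad to tower. Base plate 110 mm wide (y), x = -65 to 150 mm, 8 mm thick; on it a black rubber pad, 90 mm in diameter, top 12 mm above the bench; tower 90 mm wide, x = 75 to 145 mm, 130 mm tall, the window on its face towards the pad.
- reader_pad (a point): Centre of the top of the reader's round pad, 12 mm above the bench.
- reader_window (a point): Centre of the reader's dark window, 73 mm from the pad's centre along the reader's +x, 80 mm above the bench.
- tag: Plywood job tag: upright board 10 mm thick (its x), 80 mm wide (y), 130 mm tall (z), 60 g, with one round through hole 28 mm in diameter, centre 90 mm above its lower edge on the middle line (26 mm of wood above the hole). Starts standing in the slotted block, its lower edge 15 mm above the bench. Origin: centre of its lower edge.
- tag_hole (a point): Centre of the tag's hole, in the middle of its thickness; the hole runs along the tag's x.
- tag_block: Dark wooden block, fixed, 50 mm (x) by 100 mm (y) and 45 mm tall, with a slot in its top 12 mm wide (x), 86 mm long (y) and 30 mm deep in which the tag stands. Origin: centre of its underside.
- stand: Tag stand, fixed: wooden foot 90 x 110 mm (x = -35 to 55 mm), 14 mm thick; post 22 x 30 mm, its top 160 mm above the bench; steel peg 10 mm in diameter from the post towards the stand's -x, 89 mm long, rising 10 mm from root to tip. Origin: on the bench under the post's centre.
- peg_tip (a point): Free end of the peg, on its axis: 100 mm from the post's centre along the stand's -x, 155.5 mm above the bench.
- peg_root (a point): Where the peg's axis leaves the post's face, 145.7 mm above the bench.
- bottle: Bystander: amber glass bottle with black cap, no label, 58 mm in diameter, 145 mm tall. Origin: centre of its underside.
- squat_tin: Bystander: wide low metal tin, no label, 90 mm in diameter, 65 mm tall. Origin: centre of its underside.
- finial: Bystander: gilded turned finial, foot 68 mm in diameter, 108 mm tall. Origin: centre of its underside.
- sanding_block: Bystander: cork sanding block 70 x 110 x 35 mm. Origin: centre of its underside.
- brush_pot: Bystander: white pot, 76 mm in diameter, 90 mm tall, with brushes up to about 175 mm tall. Origin: centre of its underside.
Not all that is in view belongs to the job. What is shaped like the tin but blue or green is not meant.

How it is judged:
By the outcome, as a careful person would: the job done as asked, in the order asked, and still so for the second after the job is handed in, with the robot touching nothing.
It also fails if it takes over 61 s, if anything falls off the work surface, if the arm or the gripper's body presses on something with over 40 N, if the wrist force passes 120 N, or if a joint passes its speed limit or range.

ROBOT

A 6-joint arm with a two-finger parallel gripper is mounted at the origin on the work surface. World frame = base frame: x ahead of the robot, y to its left, z up, the work surface at z = 0. Lengths are in m, angles in degrees, forces in N, time in s.
With the tool pointing down it reaches from about 0.4 to 0.825 m from the base axis. Payload 7 kg.
Tool frame: the origin (TCP) lies on the centre line of the jaws, within the pads' length; the fingertips stand 19 mm ahead of it and the grasp point (between the pads) is the TCP (r.tips_ahead is the distance from the TCP to the fingertips, in m); z points along the fingers, y is the line along which they close (so a half turn about z gives the same grasp; the last joint's range is limited). The gripper opens to 88 mm and grips with 3 to 60 N. Pads are 19 mm wide; open, the fingers measure 130 mm over their backs; the gripper's body (78 mm by 193 mm) begins 47 mm behind the grasp point.
Start: joints at [86.007, 20.546, 0.682, 0, -70.136, -16.507], TCP at [0.236, 0.632, 0.246] pointing down, gripper open.
Joint ranges: [-176.03, 176.03], [-82.01, 121.73], [-58.28, 71.71], [-173.87, 95.51], [-174.79, -0.11], [-173.66, 173.66]. Speed limits (degrees/s): [136.94, 136.94, 172.46, 180, 180, 180].

INTERFACE

Orientations are given as [roll, pitch, yaw] about the fixed x, y, z axes, in that order (R = Rz(yaw) Ry(pitch) Rx(roll)).
In Python, from plant import r, viewer, close_job gives the robot as it stands. The module is installed in compiled form; this text tells all that it offers.
- The arm moves only by the tool arm_command, never from a script. Its arguments are lists of equal length, an entry for each row: "travel": the shift along the world's x, y, z scaled (see below), a list of three; "delta_rot": the turn, a rotation vector about the world's x, y, z scaled (see below), a list of three. In form: {"travel": [[dx, dy, dz], ...], "delta_rot": [[rx, ry, rz], ...]}. A call has 1 to 20 rows; each row is the pose to reach, as a shift and turn from the pose commanded when the call began; what a row does not reach only later rows make up. The controller multiplies each number of a shift by 0.5 m and each number of a turn by 90 degrees. A row lasts 1/8 s, in which the tool goes at most 62.5 mm and 10.7 degrees, less where a joint would pass 70% of its speed; a pose out of reach is approached as far as the arm can. A call with a number of a shift or a turn outside -1 to 1 is refused whole. A call with a gripper value outside its range is refused whole. "grip" is the opening, from 0 (shut) to 1 (fully open), set as the call begins (left out, the last holds). The fingers move at their own pace and stop on an object; "newtons" is the grip in N (left out, the last holds). Time passes only in rows, so rows that repeat a pose let the fingers close. It gives the time, the measured TCP pose, the force, the opening and the grip force at its end, in the units of the state.
- r.get_state(): the state, without advancing time (a new reading comes with each control period).
- viewer.capture(name): name is "scene" or "top" or "wrist"; returns a dict with "img" (480x640x3 uint8, red, green, blue), "camera_matrix" (3x3 intrinsics, pixels), "R" (3x3) and "t" (3): a world point X has camera coordinates R X + t; the wrist camera has in their place "mount" (4x4, takes a point from camera to tool coordinates, whose origin is the TCP and whose axes are the flange's). Camera axes: x right, y down, z forward; pixel columns grow to the right and rows downward; lengths in m; the calibration is good to about 2 mm. A picture is of the moment at which its call begins: read the wrist's pose just before it. There is no depth.
- close_job(): hands the job in; it is judged then, once.
The state is a dict: "time_s": time; "joints": joint angles; "qd": joint speeds; "joint_torque": joint torques, N m; "tcp_pos": TCP position; "eef_rot": TCP orientation; "contact_force": force on the tool from outside, world axes, zero at the start; "moment": the same for the moment, N m; "gripper_width": finger opening in m; "gripper_force": force on a finger pad.
Only numpy, scipy, OpenCV 4.12 (cv2) and the standard library are available. Lean on these libraries where they do the work, as an engineer would, in place of code of your own. Each camera call takes 0.05 s, during which the arm holds its last target. There are 200 camera calls.

## Working session

There is one attempt and no reset: what is moved stays moved. The work goes in short steps, Python scripts to look and compute and a tool call to move; the robot and the scene stay as the last step left them, time stands still between calls to the robot, and variables do not carry over. Pictures are saved under pics/ and viewed, at most 10 in all, crops included, and the job is handed in when it is done.

Besides the shell and the picture viewer there is one more tool, called as a command line: name --argument value ..., lists and objects as JSON in quotes. arm_command: Moves the arm, as the interface text tells. Shifts and turns lie within -1 to 1; 1 stands for 0.5 m of shift or 90 degrees of turn. Its arguments: {"type":"object","properties":{"travel":{"type":"array"},"delta_rot":{"type":"array"},"grip":{"type":"number"},"newtons":{"type":"number"}},"required":["travel","delta_rot"]}

```bash
mkdir -p pics
cat > h.py <<'E'
import numpy as np, cv2
from plant import r, viewer
def cap(n,f=None):
    c=viewer.capture(n)
    if f: cv2.imwrite('pics/'+f,c['img'][:,:,::-1]); np.savez('pics/'+f+'.npz',**{k:np.array(v) for k,v in c.items()})
    return c
def ray(c,u,v):
    d=np.linalg.inv(np.array(c['camera_matrix']))@[u,v,1]
    R=np.array(c['R']);t=np.array(c['t']); return -R.T@t, R.T@d
def onz(c,u,v,z):
    o,d=ray(c,u,v); return o+d*(z-o[2])/d[2]
def proj(c,X):
    p=np.array(c['camera_matrix'])@(np.array(c['R'])@np.array(X)+np.array(c['t'])); return p[:2]/p[2]
E
python3 - <<'E'
from h import *
for n in('scene','top'):
    c=cap(n,n+'0.png'); print(n,-np.array(c['R']).T@c['t'], c['camera_matrix'][0])
print(r.get_state())
E
```

```text
scene [ 0.85863552 -0.55628937  0.88710871] [542.37724154   0.         327.09169249]
top [0.49374892 0.00324388 1.21880054] [543.54253504   0.         325.51984254]
{'time_s': 0.1, 'joints': array([ 8.60078004e+01,  2.05866769e+01,  6.41699088e-01, -1.88539006e-02,
       -7.01367579e+01, -1.65051390e+01]), 'qd': array([ 0.01965252, -0.06176286,  0.02755347,  0.07229349,  0.05551968,
        0.01663985]), 'joint_torque': array([-2.05079392e-03, -5.84164131e+01,  2.93748897e+01,  7.01556936e+00,
        1.01646248e-02, -5.36915366e-05]), 'tcp_pos': array([0.23625417, 0.6318819 , 0.24474056]), 'eef_rot': array([ 1.79916596e+02, -6.22873519e-03, -2.05037528e+01]), 'contact_force': array([-0.38952868,  0.47661893, -0.82570107]), 'moment': array([-0.04300244, -0.01208538, -0.00444572]), 'gripper_force': 0.0, 'gripper_width': 0.08758086298074548}
```

View pics/scene0.png

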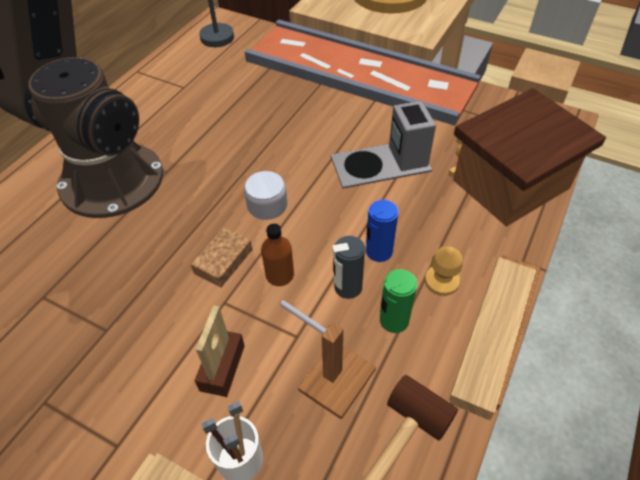

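View pics/top0.png

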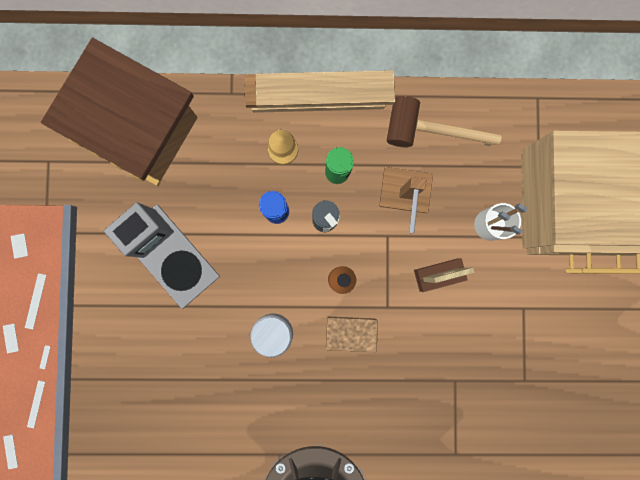

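The scene view shows the dark tin with a white label at (349,268). The blue tin at (381,230) and the green one at (398,300) have the same shape but are excluded, so the dark one at top (326,215) fits. Also in the top view are the reader pad (181,271), the tag in its block (444,274) and the peg from (414,232) to the post (412,187). I'll confirm the tin in one enlarged crop.

Run:
```python
from h import *
a=cv2.imread('pics/top0.png'); s=cv2.imread('pics/scene0.png')
A=cv2.resize(a[150:300,300:480],None,fx=4,fy=4,interpolation=cv2.INTER_CUBIC)
cv2.imwrite('pics/crop1.png',A[:600,:800])
B=np.zeros((600,800,3),np.uint8)
b=cv2.resize(s[225:405,190:390],None,fx=3.3,fy=3.3,interpolation=cv2.INTER_CUBIC); B[:b.shape[0],:b.shape[1]]=b[:600]
cv2.imwrite('pics/crop2.png',B)
c=np.load('pics/top0.png.npz'); im=c['img'].astype(int)
# pad: black blob
m=(im.max(2)<40).astype(np.uint8)
n,l,st,ce=cv2.connectedComponentsWithStats(m)
for i in range(1,n):
    if st[i,4]>60: print('dark',st[i],ce[i], onz(c,*ce[i],0.012))
```

```text
(no output)
```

View pics/crop1.png

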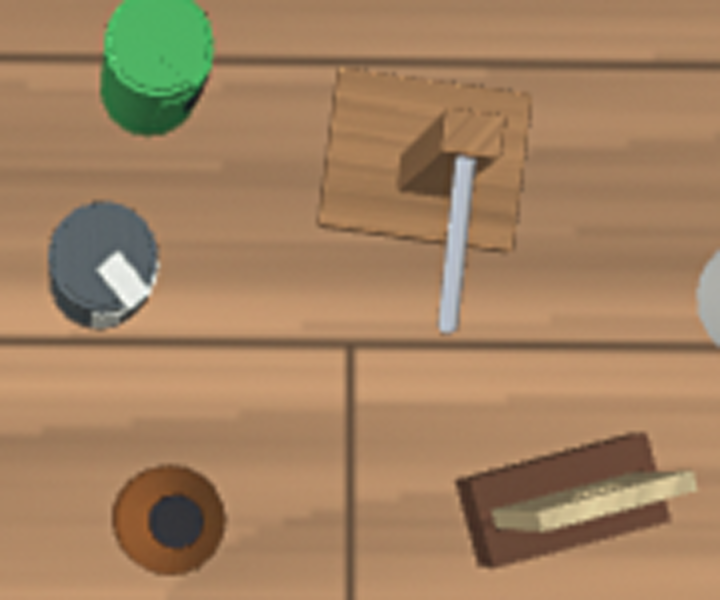

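View pics/crop2.png

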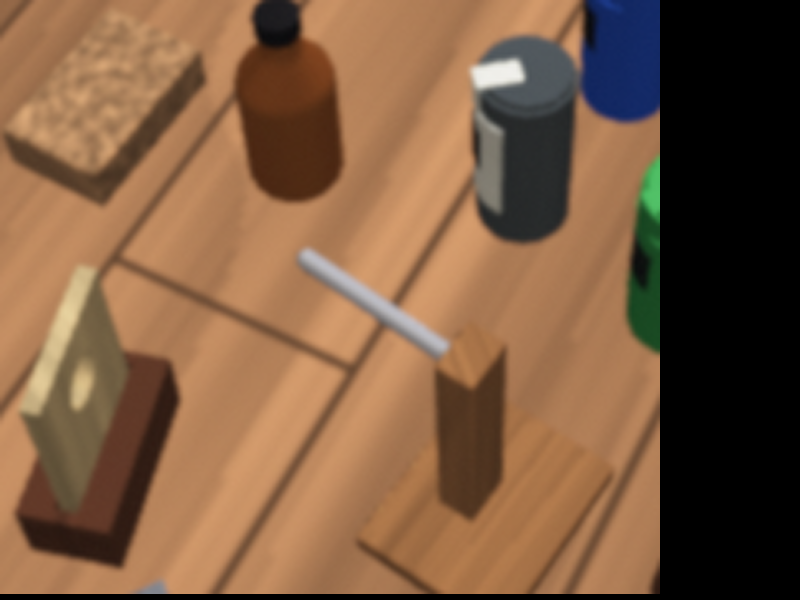

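The crops confirm it: the dark tin has the white label and a lid strip running down-right, lid centre at about (326,214). The peg tip is at (412,232), its root at (416,190), and the tag's top runs from (430,281) to (473,270). Next I'll take metric measurements.

Run:
```python
from h import *
c=dict(np.load('pics/top0.png.npz')); s=dict(np.load('pics/scene0.png.npz'))
def blobs(c,f,roi,z,name,amin=15):
    im=c['img'].astype(int); x0,y0,x1,y1=roi
    m=np.zeros(im.shape[:2],np.uint8); m[y0:y1,x0:x1]=f(im)[y0:y1,x0:x1]
    n,l,st,ce=cv2.connectedComponentsWithStats(m)
    for i in range(1,n):
        if st[i,4]>amin: 
            cn=max(cv2.findContours((l==i).astype(np.uint8),0,1)[0],key=cv2.contourArea)
            hull=cv2.convexHull(cn); el=cv2.fitEllipse(hull) if len(hull)>4 else None
            print(name,st[i],ce[i].round(1),onz(c,*ce[i],z).round(4),el and (np.round(el[0],1),np.round(el[1],1),onz(c,*el[0],z).round(4)))
    return m
print(c['img'][271,181],c['img'][214,318],c['img'][220,331],c['img'][215,412],c['img'][276,450],c['img'][279,425])
blobs(c,lambda i:i.max(2)<45,(155,245,210,300),.012,'pad',100)
blobs(c,lambda i:i.min(2)>180,(310,195,345,235),.13,'strip',8)
blobs(c,lambda i:(i[:,:,0]<110)&(i[:,:,2]>i[:,:,0]+3),(305,195,345,235),.13,'lid')
blobs(s,lambda i:i.max(2)<45,(335,140,390,185),.012,'padS',100)
blobs(s,lambda i:i.min(2)>180,(330,235,352,255),.13,'stripS',8)
# reader base plate: grey
m=blobs(c,lambda i:((i.max(2)-i.min(2))<25)&(i.max(2)<190),(95,195,225,310),.008,'plate',300)
cr=lambda u,v:(300+u/4,150+v/4)
cs=lambda u,v:(190+u/3.3,225+v/3.3)
P=lambda n,a,z:print(n,onz(c,*cr(*a),z).round(4))
PS=lambda n,a,z:print(n,onz(s,*cs(*a),z).round(4))
P('tip',(448,331),.1555);P('root',(465,157),.1457)
PS('tipS',(304,257),.1555);PS('rootS',(446,351),.1457)
# stand foot corners z=.014
for a in((338,68),(531,95),(514,251),(318,224)):P('foot',a,.014)
for a in((458,481),(645,434),(670,520),(489,567)):P('block',a,.045)
for a in((495,514),(541,520),(688,471),(695,485)):P('tagtop',a,.145)
for a in((80,265),(99,271),(23,409),(42,417)):PS('tagtopS',a,.145)
PS('holeS',(82,384),.105)
```

```text
[41 43 44] [ 91 100 105] [227 230 225] [182 190 202] [215 198 153] [143 129  98]
pad [162 251  39  39 546] [180.2 270.4] [0.499  0.2999 0.012 ] (array([181. , 270.3]), array([38.1, 38.7]), array([0.4993, 0.2982, 0.012 ]))
strip [325 213  13  14  89] [330.6 219.5] [ 0.6034 -0.0276  0.13  ] (array([330.7, 219.6]), array([ 8.2, 15.1]), array([ 0.6032, -0.0279,  0.13  ]))
lid [312 201  27  30 500] [323.9 213.6] [ 0.6151 -0.014   0.13  ] (array([324.8, 214.9]), array([26. , 29.8]), array([ 0.6125, -0.0159,  0.13  ]))
padS [345 152  36  26 725] [362.9 164.3] [0.5002 0.2963 0.012 ] (array([362.9, 164.3]), array([25.3, 35.8]), array([0.5003, 0.2963, 0.012 ]))
stripS [333 243  16   9  93] [340.3 247. ] [ 0.6022 -0.0269  0.13  ] (array([340.4, 247.1]), array([ 7.6, 16.6]), array([ 0.6024, -0.0269,  0.13  ]))
plate [ 104  203  116  106 5696] [162.2 251.4] [0.5407 0.3415 0.008 ] (array([163.3, 255.2]), array([ 65.9, 147.2]), array([0.5322, 0.3389, 0.008 ]))
tip [ 0.5762 -0.1874  0.1555]
root [ 0.6642 -0.1979  0.1457]
tipS [ 0.5789 -0.1867  0.1555]
rootS [ 0.6605 -0.196   0.1457]
foot [ 0.7346 -0.1511  0.014 ]
foot [ 0.7206 -0.2598  0.014 ]
foot [ 0.6324 -0.2499  0.014 ]
foot [ 0.6464 -0.1401  0.014 ]
block [ 0.5035 -0.2125  0.045 ]
block [ 0.5298 -0.3144  0.045 ]
block [ 0.4834 -0.3277  0.045 ]
block [ 0.4573 -0.2292  0.045 ]
tagtop [ 0.4865 -0.2125  0.145 ]
tagtop [ 0.4837 -0.2353  0.145 ]
tagtop [ 0.5086 -0.3086  0.145 ]
tagtop [ 0.5017 -0.3121  0.145 ]
tagtopS [ 0.4803 -0.235   0.145 ]
tagtopS [ 0.4905 -0.2336  0.145 ]
tagtopS [ 0.5014 -0.3111  0.145 ]
tagtopS [ 0.5115 -0.3104  0.145 ]
holeS [ 0.4998 -0.2736  0.105 ]
```

Run:
```python
from h import *
c=dict(np.load('pics/top0.png.npz')); s=dict(np.load('pics/scene0.png.npz'))
def rect(c,f,roi,z):
    im=c['img'].astype(int); x0,y0,x1,y1=roi
    m=np.zeros(im.shape[:2],np.uint8); m[y0:y1,x0:x1]=f(im)[y0:y1,x0:x1]
    cn=max(cv2.findContours(m,0,1)[0],key=cv2.contourArea)[:,0].astype(float)
    W=np.array([onz(c,*p,z)[:2] for p in cn])
    return W
for cc,roi in((c,(310,195,345,235)),(s,(330,235,352,255))):
    W=rect(cc,lambda i:i.min(2)>180,roi,.13); R=cv2.minAreaRect((W*1e3).astype(np.float32)); print('strip',R)
# lid circle from top: bright lid or strip
W=rect(c,lambda i:((i[:,:,0]<115)&(i[:,:,0]>75)&(i[:,:,2]>i[:,:,0]+3))|(i.min(2)>180),(305,195,345,235),.13)
print('lid',cv2.minEnclosingCircle((W*1e3).astype(np.float32)),W.min(0),W.max(0))
# reader axis: plate edges by lines
g=cv2.cvtColor(c['img'],cv2.COLOR_RGB2GRAY)
for x1,y1,x2,y2 in cv2.HoughLinesP(cv2.Canny(g,60,150)[195:315,95:225],1,np.pi/360,18,minLineLength=25,maxLineGap=5)[:,0]:
    a=onz(c,x1+95,y1+195,.01);b=onz(c,x2+95,y2+195,.01); d=b-a
    print((x1+95,y1+195),(x2+95,y2+195),'yaw',np.degrees(np.arctan2(d[1],d[0])).round(1)%90)
```

```text
strip ((603.5549926757812, -27.504785537719727), (25.816207885742188, 13.874696731567383), 39.06602096557617)
strip ((602.0641479492188, -27.001651763916016), (25.693063735961914, 14.281089782714844), 40.91105651855469)
lid ((614.41796875, -17.886302947998047), 27.800413131713867) [ 0.588024   -0.04259769] [0.64076507 0.00986448]
(np.int32(95), np.int32(304)) (np.int32(152), np.int32(304)) yaw 0.4000000000000057
(np.int32(95), np.int32(307)) (np.int32(224), np.int32(307)) yaw 0.4000000000000057
(np.int32(156), np.int32(205)) (np.int32(218), np.int32(275)) yaw 42.400000000000006
(np.int32(184), np.int32(233)) (np.int32(224), np.int32(233)) yaw 0.5999999999999943
(np.int32(136), np.int32(257)) (np.int32(182), np.int32(309)) yaw 42.5
(np.int32(153), np.int32(305)) (np.int32(224), np.int32(305)) yaw 0.4000000000000057
(np.int32(183), np.int32(235)) (np.int32(224), np.int32(235)) yaw 0.5999999999999943
(np.int32(126), np.int32(254)) (np.int32(156), np.int32(229)) yaw 41.1
(np.int32(127), np.int32(244)) (np.int32(153), np.int32(221)) yaw 42.8
(np.int32(148), np.int32(270)) (np.int32(172), np.int32(296)) yaw 43.69999999999999
(np.int32(140), np.int32(261)) (np.int32(179), np.int32(227)) yaw 42.3
(np.int32(107), np.int32(235)) (np.int32(135), np.int32(212)) yaw 40.8
(np.int32(169), np.int32(216)) (np.int32(195), np.int32(246)) yaw 41.69999999999999
(np.int32(101), np.int32(234)) (np.int32(135), np.int32(203)) yaw 43.9
(np.int32(131), np.int32(256)) (np.int32(159), np.int32(233)) yaw 40.6
(np.int32(182), np.int32(308)) (np.int32(220), np.int32(274)) yaw 42.7
(np.int32(103), np.int32(232)) (np.int32(134), np.int32(203)) yaw 44.6
(np.int32(166), np.int32(216)) (np.int32(191), np.int32(244)) yaw 42.599999999999994
(np.int32(130), np.int32(256)) (np.int32(156), np.int32(235)) yaw 40.1
```

The tin's axis is at (0.6135, -0.018) with the label facing -140°. The pad centre is (0.4995, 0.297) and the reader's yaw is 42.5°. The strip, lid and pad sizes all match the description. Moving now.

arm_command --travel '[[0.023,-0.04,0],[0.07,-0.12,0],[0.128,-0.22,0],[0.186,-0.32,0],[0.244,-0.42,0],[0.302,-0.52,0],[0.36,-0.62,0],[0.418,-0.72,0],[0.476,-0.82,0],[0.534,-0.92,0],[0.568,-0.98,0],[0.58,-1,0]]' --delta_rot '[[0,0,-0.04],[0,0,-0.12],[0,0,-0.22],[0,0,-0.32],[0,0,-0.42],[0,0,-0.52],[0,0,-0.62],[0,0,-0.72],[0,0,-0.82],[0,0,-0.92],[0,0,-0.98],[0,0,-1]]' --grip 0.85

```text
time_s: 1.6
tcp_pos: [0.5268, 0.1304, 0.2451]
eef_rot: [180.0, -0.0, -110.7]
contact_force: [-0.1, 0.5, -0.4]
gripper_width: 0.0749
gripper_force: 0.0
```

arm_command --travel '[[0.03,-0.05,0],[0.07,-0.12,0],[0.12,-0.2,0],[0.16,-0.27,0],[0.175,-0.3,0],[0.175,-0.3,0],[0.175,-0.3,0]]' --delta_rot '[[0,0,-0.06],[0,0,-0.14],[0,0,-0.22],[0,0,-0.3],[0,0,-0.328],[0,0,-0.328],[0,0,-0.328]]'

```text
time_s: 2.48
tcp_pos: [0.6135, -0.0168, 0.2455]
eef_rot: [180.0, 0.0, -139.9]
contact_force: [0.0, 0.1, -0.1]
gripper_width: 0.0745
gripper_force: 0.0
```

```bash
cat >> h.py <<'E'
from scipy.spatial.transform import Rotation as Ro
def wrist(f=None):
    st=r.get_state(); c=dict(cap('wrist',f)); M=np.array(c['mount'])
    Rt=Ro.from_euler('xyz',st['eef_rot'],degrees=True).as_matrix()
    Rw=Rt@M[:3,:3]; p=Rt@M[:3,3]+st['tcp_pos']
    c['R']=Rw.T; c['t']=-Rw.T@p
    print('tcp',st['tcp_pos'].round(4),st['eef_rot'].round(2),'cam',p.round(4)); return c
E
python3 - <<'E'
from h import *
c=wrist('w1.png'); print(proj(c,[.6135,-.018,.13]), proj(c,[.592,-.036,.13]))
np.savez('pics/w1.npz',**c)
E
```

```text
tcp [ 0.6135 -0.0168  0.2455] [ 179.98    0.   -139.9 ] cam [ 0.5631 -0.0588  0.3861]
[317.57189814 235.5960266 ] [317.63450535 194.65364478]
```

View pics/w1.png

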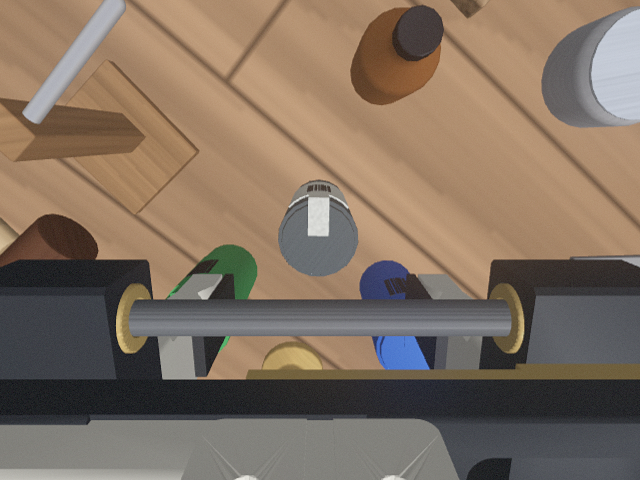

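The wrist view shows the tin's lid centred at (318,235), as predicted, with the strip vertical, so the gripper is aligned with the label. The fingers clear the green and blue tins at its sides. Descending and gripping.

arm_command --travel '[[0,-0.002,-0.04],[0,-0.002,-0.1],[0,-0.002,-0.16],[0,-0.002,-0.21],[0,-0.002,-0.25],[0,-0.002,-0.275],[0,-0.002,-0.282],[0,-0.002,-0.282]]' --delta_rot '[[0,0,0],[0,0,0],[0,0,0],[0,0,0],[0,0,0],[0,0,0],[0,0,0],[0,0,0]]'

```text
time_s: 3.52
tcp_pos: [0.6142, -0.0184, 0.1051]
eef_rot: [-180.0, 0.0, -140.0]
contact_force: [0.7, 0.6, 0.2]
gripper_width: 0.0748
gripper_force: 0.0
```

arm_command --travel '[[0,0,0],[0,0,0],[0,0,0],[0,0,0],[0,0,0],[0,0,0]]' --delta_rot '[[0,0,0],[0,0,0],[0,0,0],[0,0,0],[0,0,0],[0,0,0]]' --grip 0.4 --newtons 25

```text
time_s: 4.28
tcp_pos: [0.6141, -0.0187, 0.105]
eef_rot: [-180.0, 0.0, -140.0]
contact_force: [-2.2, 1.0, 5.5]
gripper_width: 0.0547
gripper_force: 25.0
```

arm_command --travel '[[0,0,0.02],[0,0,0.07],[0,0,0.14],[0,0,0.22],[0,0,0.29],[0,0,0.33],[0,0,0.34]]' --delta_rot '[[0,0,0],[0,0,0],[0,0,0],[0,0,0],[0,0,0.01],[0,0,0.02],[0,0,0.028]]'

```text
time_s: 5.15
tcp_pos: [0.614, -0.0188, 0.2757]
eef_rot: [-180.0, 0.1, -137.5]
contact_force: [0.7, -0.5, -3.9]
gripper_width: 0.0545
gripper_force: 25.0
```

arm_command --travel '[[-0.007,0.02,0],[-0.02,0.055,0],[-0.039,0.108,0],[-0.061,0.169,0],[-0.084,0.232,0],[-0.106,0.295,0],[-0.129,0.358,0],[-0.152,0.421,0],[-0.175,0.484,0],[-0.196,0.542,0],[-0.212,0.587,0],[-0.223,0.617,0],[-0.228,0.631,0]]' --delta_rot '[[0,0,0.03],[0,0,0.09],[0,0,0.17],[0,0,0.26],[0,0,0.36],[0,0,0.46],[0,0,0.56],[0,0,0.66],[0,0,0.76],[0,0,0.86],[0,0,0.94],[0,0,0.98],[0,0,1]]'

```text
time_s: 6.78
tcp_pos: [0.4992, 0.2973, 0.2737]
eef_rot: [179.9, -0.0, -47.4]
contact_force: [-0.7, -0.5, -3.2]
gripper_width: 0.0546
gripper_force: 25.0
```

arm_command --travel '[[0,0,0],[0,0,0],[0,0,0],[0,0,0],[0,0,0],[0,0,0],[0,0,0],[0,0,0],[0,0,0],[0,0,0],[0,0,0],[0,0,0],[0,0,0],[0,0,0]]' --delta_rot '[[0,0,0.03],[0,0,0.09],[0,0,0.17],[0,0,0.26],[0,0,0.36],[0,0,0.46],[0,0,0.56],[0,0,0.66],[0,0,0.76],[0,0,0.86],[0,0,0.94],[0,0,0.98],[0,0,1],[0,0,1]]'

```text
time_s: 8.52
tcp_pos: [0.4999, 0.2964, 0.2744]
eef_rot: [180.0, 0.0, 42.4]
contact_force: [-0.2, 0.4, -3.5]
gripper_width: 0.0542
gripper_force: 25.0
```

Run:
```python
from h import *
print(r.get_state()['joints'].round(1))
cap('scene','s2.png'); a=cv2.imread('pics/s2.png')[20:230,240:500]
cv2.imwrite('pics/s2c.png',cv2.resize(a,None,fx=2.5,fy=2.5))
```

```text
[ 49.9  10.8  -9.   -0.  -70.3  82.5]
```

View pics/s2c.png

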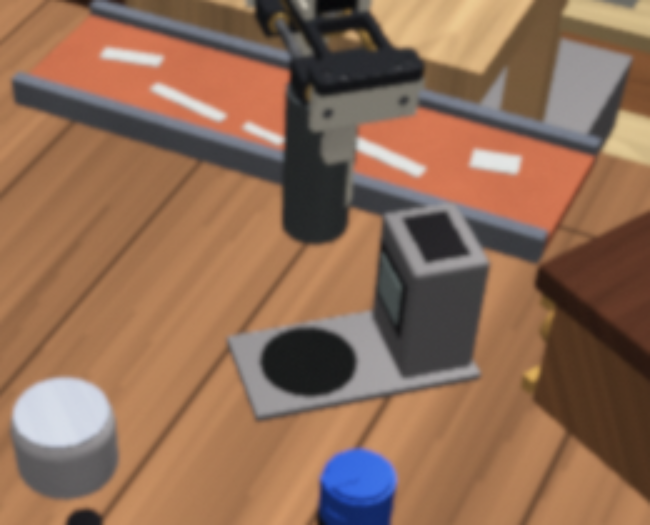

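The picture shows the tin held upright above the pad with its label edge turned towards the tower window at right. Lowering it.

arm_command --travel '[[0,0,-0.03],[0,0,-0.08],[0,0,-0.14],[0,0,-0.2],[0,0,-0.25],[0,0,-0.285],[0,0,-0.3],[0,0,-0.304],[0,0,-0.304]]' --delta_rot '[[0,0,0],[0,0,0],[0,0,0],[0,0,0],[0,0,0],[0,0,0],[0,0,0],[0,0,0],[0,0,0]]'

```text
time_s: 9.7
tcp_pos: [0.5002, 0.297, 0.123]
eef_rot: [180.0, -0.0, 42.5]
contact_force: [0.1, 0.5, -2.6]
gripper_width: 0.0547
gripper_force: 25.0
```

arm_command --travel '[[0,0,-0.002],[0,0,-0.004],[0,0,-0.006],[0,0,-0.008],[0,0,-0.01],[0,0,-0.011],[0,0,-0.011]]' --delta_rot '[[0,0,0],[0,0,0],[0,0,0],[0,0,0],[0,0,0],[0,0,0],[0,0,0]]'

```text
time_s: 10.58
tcp_pos: [0.4999, 0.2967, 0.1171]
eef_rot: [180.0, -0.0, 42.5]
contact_force: [0.8, -0.4, -3.7]
gripper_width: 0.0547
gripper_force: 25.0
```

Not in contact yet; I'll continue slowly.

arm_command --travel '[[0,0,-0.001],[0,0,-0.002],[0,0,-0.002]]' --delta_rot '[[0,0,0],[0,0,0],[0,0,0]]'

```text
time_s: 10.95
tcp_pos: [0.5002, 0.2968, 0.117]
eef_rot: [180.0, -0.1, 42.5]
contact_force: [-2.2, -1.3, 5.2]
gripper_width: 0.0547
gripper_force: 25.0
```

arm_command --travel '[[0,0,-0.001],[0,0,-0.002],[0,0,-0.002]]' --delta_rot '[[0,0,0],[0,0,0],[0,0,0]]'

```text
time_s: 11.32
tcp_pos: [0.5003, 0.2969, 0.117]
eef_rot: [180.0, -0.1, 42.5]
contact_force: [-3.9, -1.8, 13.2]
gripper_width: 0.0548
gripper_force: 25.0
```

The tin is touching the pad. I'll ease the pressure and let go.

arm_command --travel '[[0,0,0.002],[0,0,0.003],[0,0,0.003]]' --delta_rot '[[0,0,0],[0,0,0],[0,0,0]]'

```text
time_s: 11.7
tcp_pos: [0.5002, 0.2968, 0.117]
eef_rot: [180.0, -0.0, 42.5]
contact_force: [-0.6, -2.1, 6.0]
gripper_width: 0.0547
gripper_force: 25.0
```

arm_command --travel '[[0,0,0],[0,0,0],[0,0,0],[0,0,0],[0,0,0]]' --delta_rot '[[0,0,0],[0,0,0],[0,0,0],[0,0,0],[0,0,0]]' --grip 0.8

```text
time_s: 12.32
tcp_pos: [0.4999, 0.2967, 0.1165]
eef_rot: [-180.0, 0.0, 42.5]
contact_force: [-0.7, 0.1, 0.1]
gripper_width: 0.0701
gripper_force: 0.0
```

arm_command --travel '[[0,0,0.02],[0,0,0.07],[0,0,0.14],[0,0,0.22],[0,0,0.27],[0,0,0.28]]' --delta_rot '[[0,0,0],[0,0,0],[0,0,0],[0,0,0],[0,0,0],[0,0,0]]'

```text
time_s: 13.08
tcp_pos: [0.5006, 0.2973, 0.2594]
eef_rot: [-180.0, -0.2, 42.5]
contact_force: [1.1, -0.6, -0.2]
gripper_width: 0.0701
gripper_force: 0.0
```

Run:
```python
from h import *
c=wrist('w3.png'); print(proj(c,[.4995,.297,.142]))
im=c['img'].astype(int); m=(im.min(2)>190).astype(np.uint8)
n,l,st,ce=cv2.connectedComponentsWithStats(m)
for i in range(1,n):
    if st[i,4]>100 and 200<ce[i][0]<440:
        cn=cv2.findContours((l==i).astype(np.uint8),0,1)[0][0][:,0]
        W=np.array([onz(c,*p,.142)[:2] for p in cn.astype(float)]); print(st[i],cv2.minAreaRect((W*1e3).astype(np.float32)))
```

```text
tcp [0.5006 0.2973 0.2594] [-179.99   -0.25   42.51] cam [0.5495 0.3426 0.4002]
[319.50564562 240.76340466]
[310 201  21  37 745] ((510.89276123046875, 306.98187255859375), (24.937686920166016, 13.74845027923584), 42.51060104370117)
```

View pics/w3.png

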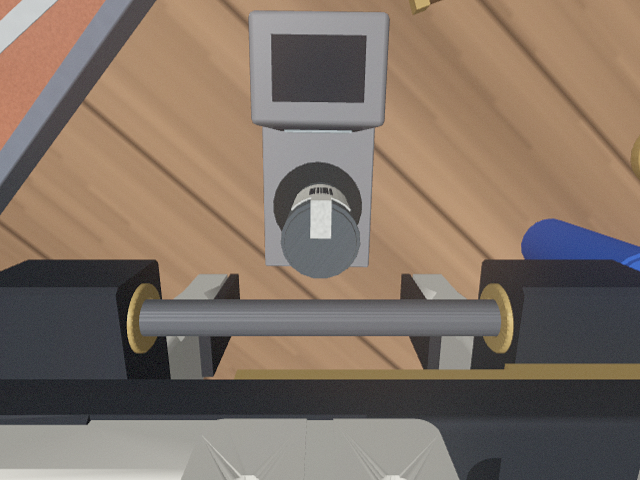

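The wrist view shows the tin standing centrally on the pad, lid (320,240). Its strip points straight at the tower at 42.5°. Next is the tag.

arm_command --travel '[[0,-0.024,0],[0,-0.072,0],[0,-0.136,0],[0,-0.208,0],[0,-0.288,0],[0,-0.368,0],[0,-0.448,0],[0,-0.528,0],[0,-0.608,0],[0,-0.688,0],[0,-0.752,0],[0,-0.784,0],[0,-0.8,0]]' --delta_rot '[[0,0,-0.027],[0,0,-0.08],[0,0,-0.151],[0,0,-0.231],[0,0,-0.32],[0,0,-0.409],[0,0,-0.498],[0,0,-0.587],[0,0,-0.676],[0,0,-0.765],[0,0,-0.836],[0,0,-0.871],[0,0,-0.889]]' --grip 0.45

```text
time_s: 14.75
tcp_pos: [0.4993, -0.1041, 0.2559]
eef_rot: [180.0, 0.1, -37.6]
contact_force: [-0.2, -0.4, -0.4]
gripper_width: 0.0392
gripper_force: 0.0
```

arm_command --travel '[[0,-0.03,0],[-0.002,-0.09,0],[-0.004,-0.17,0],[-0.006,-0.25,0],[-0.008,-0.31,0],[-0.008,-0.337,0],[-0.008,-0.337,0],[-0.008,-0.337,0]]' --delta_rot '[[0,0,-0.05],[0,0,-0.13],[0,0,-0.22],[0,0,-0.31],[0,0,-0.39],[0,0,-0.42],[0,0,-0.42],[0,0,-0.42]]'

```text
time_s: 15.75
tcp_pos: [0.496, -0.2709, 0.2565]
eef_rot: [180.0, 0.0, -75.2]
contact_force: [-0.0, 0.1, -1.2]
gripper_width: 0.0394
gripper_force: 0.0
```

Run:
```python
from h import *
c=wrist('w4.png'); np.savez('pics/w4.npz',**c)
print(r.get_state()['joints'].round(1), proj(c,[.4955,-.272,.145]))
im=c['img'].astype(int); m=((im[:,:,0]>170)&(im[:,:,0]-im[:,:,2]<90)&(im[:,:,0]-im[:,:,1]<35)&(im[:,:,0]-im[:,:,2]>35)).astype(np.uint8)
n,l,st,ce=cv2.connectedComponentsWithStats(m)
for i in range(1,n):
    if st[i,4]>200: 
        cn=max(cv2.findContours((l==i).astype(np.uint8),0,1)[0],key=cv2.contourArea)[:,0]
        W=np.array([onz(c,*p,.145)[:2] for p in cn.astype(float)]); print(st[i],cv2.minAreaRect((W*1e3).astype(np.float32)))
```

```text
tcp [ 0.496  -0.2709  0.2565] [ 1.800e+02  1.000e-02 -7.519e+01] cam [ 0.5134 -0.3343  0.397 ]
[ -8.8   9.8 -12.5  -0.  -67.7  23.6] [321.71163434 237.03055833]
[  0   0  11  44 245] ((711.6403198242188, -351.15081787109375), (25.13344383239746, 5.39694356918335), 80.09710693359375)
[    0     0    92   299 13023] ((684.98828125, -273.7962646484375), (48.954830169677734, 202.15260314941406), 0.5486311316490173)
[  77    0   92  216 8205] ((634.1355590820312, -315.1619873046875), (140.10240173339844, 44.34247589111328), 89.87149810791016)
[259   0  16  27 218] ((561.23046875, -394.52532958984375), (8.70811939239502, 13.673169136047363), 14.803929328918457)
[  232     0   224   299 24389] ((505.128173828125, -326.38580322265625), (98.80061340332031, 204.94699096679688), 0.10703123360872269)
[ 460    0  118   48 2875] ((417.8872375488281, -426.5391845703125), (67.16110229492188, 25.02272605895996), 14.803881645202637)
[ 570    0   44   57 1037] ((373.88641357421875, -436.2262878417969), (32.534828186035156, 14.077301025390625), 86.03936004638672)
[  379    30   173   256 14442] ((420.58
[... 409 characters left out ...]
132568359375), (125.05142974853516, 36.17245864868164), 84.6620101928711)
[ 579  116   61  129 2612] ((323.56561279296875, -351.187744140625), (39.172725677490234, 84.021484375), 26.39016342163086)
[523 119  65 140 630] ((357.2171630859375, -340.1211853027344), (94.36405944824219, 6.412631034851074), 89.00006103515625)
[427 308  10  45 207] ((400.5042419433594, -225.6056365966797), (5.0071892738342285, 34.76154327392578), 11.052789688110352)
[ 263  336   89   33 1929] ((483.984619140625, -185.59817504882812), (64.2266845703125, 26.013498306274414), 14.803104400634766)
[348 336  24  33 435] ((445.0166931152344, -195.20809936523438), (28.971750259399414, 12.614972114562988), 89.33194732666016)
```

View pics/w4.png

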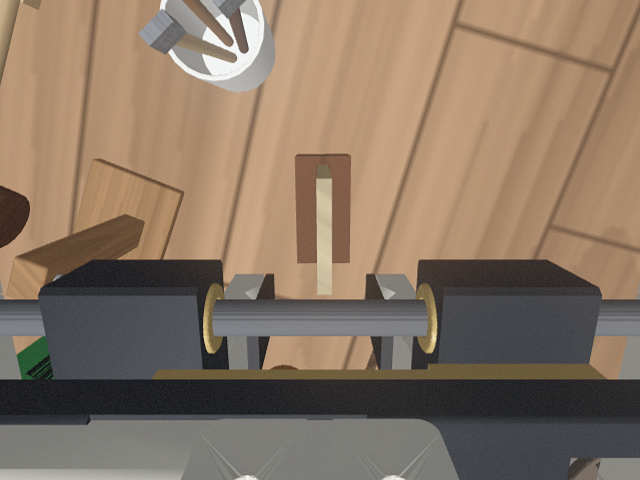

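The tag's top edge is at columns 317–331, rows 179–294, so its centre is (324,236). It is square to the jaws and only 1 mm off. The brush pot is well clear at top left. Descending and gripping.

arm_command --travel '[[-0.002,0,-0.03],[-0.002,0,-0.08],[-0.002,0,-0.14],[-0.002,0,-0.19],[-0.002,0,-0.22],[-0.002,0,-0.232],[-0.002,0,-0.234],[-0.002,0,-0.234]]' --delta_rot '[[0,0,0],[0,0,0],[0,0,0],[0,0,0],[0,0,0],[0,0,0],[0,0,0],[0,0,0]]'

```text
time_s: 16.8
tcp_pos: [0.4954, -0.2719, 0.1403]
eef_rot: [-179.9, -0.0, -75.3]
contact_force: [0.8, -0.6, 0.6]
gripper_width: 0.0394
gripper_force: 0.0
```

arm_command --travel '[[0,0,0],[0,0,0],[0,0,0],[0,0,0],[0,0,0],[0,0,0]]' --delta_rot '[[0,0,0],[0,0,0],[0,0,0],[0,0,0],[0,0,0],[0,0,0]]' --grip 0 --newtons 20

```text
time_s: 17.55
tcp_pos: [0.4947, -0.2719, 0.1397]
eef_rot: [180.0, -0.0, -75.3]
contact_force: [-1.0, -0.9, 2.8]
gripper_width: 0.0097
gripper_force: 20.0
```

arm_command --travel '[[0,0,0.01],[0,0,0.03],[0,0,0.05],[0,0,0.07],[0,0,0.09],[0,0,0.1],[0,0,0.101]]' --delta_rot '[[0,0,0],[0,0,0],[0,0,0],[0,0,0],[0,0,0],[0,0,0],[0,0,0]]'

```text
time_s: 18.42
tcp_pos: [0.4951, -0.2718, 0.1905]
eef_rot: [-180.0, -0.0, -75.3]
contact_force: [-0.1, 1.2, -1.2]
gripper_width: 0.0098
gripper_force: 20.0
```

arm_command --travel '[[0.005,0.015,0],[0.015,0.045,0],[0.027,0.08,0],[0.04,0.12,0],[0.052,0.155,0],[0.059,0.177,0],[0.061,0.183,0],[0.061,0.183,0]]' --delta_rot '[[0,0,-0.02],[0,0,-0.06],[0,0,-0.11],[0,0,-0.16],[0,0,-0.21],[0,0,-0.235],[0,0,-0.241],[0,0,-0.241]]'

```text
time_s: 19.42
tcp_pos: [0.5253, -0.1803, 0.1898]
eef_rot: [180.0, -0.0, -96.9]
contact_force: [-0.9, -0.5, -0.3]
gripper_width: 0.0101
gripper_force: 20.0
```

Run:
```python
from h import *
c=wrist('w5.png'); np.savez('pics/w5.npz',**c)
s=cap('scene','s5.png'); 
a=cv2.imread('pics/w5.png'); b=cv2.imread('pics/s5.png')[255:405,190:390]
b=cv2.resize(b,None,fx=2,fy=2,interpolation=cv2.INTER_CUBIC)
v=np.zeros((600,800,3),np.uint8); v[:300,:400]=b; v[300:600,:400]=cv2.resize(a,(400,300))
v[:480,400:800]=a[:,0:400]
cv2.imwrite('pics/v5.png',v)
for n,p in(('tip',[.5775,-.187,.1555]),('root',[.662,-.197,.1457])): print(n,proj(c,p),proj(s,p))
T=r.get_state()['tcp_pos']; print('holescene',proj(s,T-[0,0,.035]))
```

```text
tcp [ 0.5253 -0.1803  0.1898] [179.98  -0.   -96.95] cam [ 0.5178 -0.2454  0.3303]
tip [210.37323936 277.96606775] [281.24141078 302.66709799]
root [ 46.73490642 271.72414326] [325.70048423 332.24149693]
holescene [255.36673816 287.31411086]
```

View pics/v5.png

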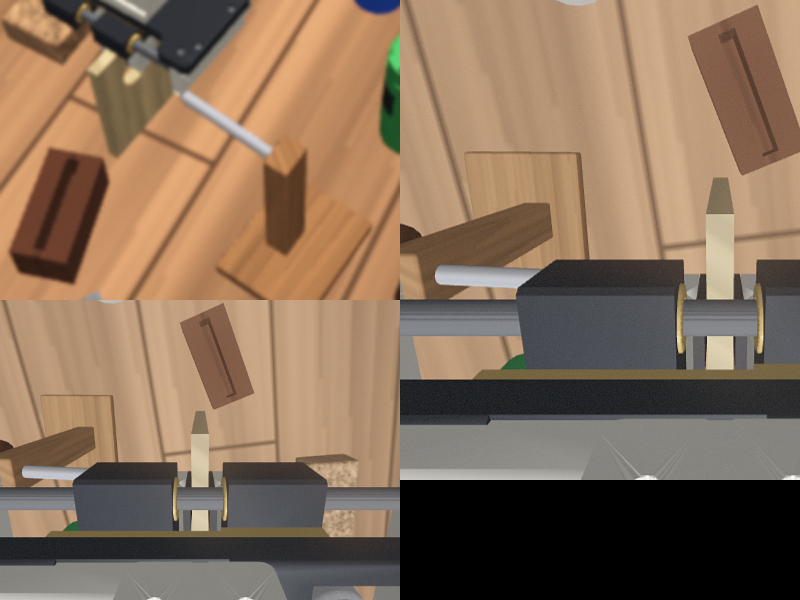

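The wrist view shows the tag upright in the jaws. The peg lies at rows 274–278, within 1 mm of where I predicted (272–276). I'll do one numeric check of the tag's centring, then thread it.

Run:
```python
from h import *
c=dict(np.load('pics/w5.npz')); T=np.array([.5253,-.1803,.1898]); ps=np.radians(-96.95)
print(onz(c,320,213,.195), 'expect',T+.04*np.array([np.cos(ps),np.sin(ps),0]))
im=c['img'].astype(int)
for col in (60,100,130):
    print(col,[tuple(im[k,col]) for k in range(258,296,3)])
    z=.1457+.0098*(col-46.7)/163.6
    print(proj(c,[.662-.0845*(col-46.7)/163.6,-.197+.01*(col-46.7)/163.6,z]))
```

```text
[ 0.52069563 -0.21956617  0.195     ] expect [ 0.52045987 -0.22000608  0.1898    ]
60 [(np.int64(103), np.int64(75), np.int64(55)), (np.int64(103), np.int64(79), np.int64(51)), (np.int64(105), np.int64(79), np.int64(49)), (np.int64(133), np.int64(134), np.int64(137)), (np.int64(154), np.int64(155), np.int64(157)), (np.int64(177), np.int64(175), np.int64(179)), (np.int64(194), np.int64(195), np.int64(201)), (np.int64(195), np.int64(197), np.int64(206)), (np.int64(195), np.int64(197), np.int64(204)), (np.int64(151), np.int64(148), np.int64(149)), (np.int64(103), np.int64(78), np.int64(57)), (np.int64(118), np.int64(88), np.int64(62)), (np.int64(181), np.int64(147), np.int64(115))]
[ 59.43887807 272.20873162]
100 [(np.int64(101), np.int64(76), np.int64(57)), (np.int64(104), np.int64(81), np.int64(60)), (np.int64(115), np.int64(89), np.int64(65)), (np.int64(108), np.int64(103), np.int64(105)), (np.int64(146), np.int64(147), np.int64(148)), (np.int64(162), np.int64(161), np.int64(166)), (np.int64(188), np.int64(187), np.int64(190)), (np.int64(198), np.int64(199), np.int64(207)), (np.int64
[... 179 characters left out ...]
(np.int64(192), np.int64(157), np.int64(126))]
[ 98.26394584 273.68969966]
130 [(np.int64(186), np.int64(147), np.int64(109)), (np.int64(187), np.int64(148), np.int64(109)), (np.int64(185), np.int64(146), np.int64(106)), (np.int64(191), np.int64(151), np.int64(109)), (np.int64(132), np.int64(132), np.int64(135)), (np.int64(152), np.int64(150), np.int64(152)), (np.int64(180), np.int64(181), np.int64(183)), (np.int64(49), np.int64(47), np.int64(48)), (np.int64(43), np.int64(40), np.int64(40)), (np.int64(38), np.int64(38), np.int64(39)), (np.int64(56), np.int64(58), np.int64(63)), (np.int64(49), np.int64(51), np.int64(55)), (np.int64(48), np.int64(48), np.int64(52))]
[128.0066214  274.82422317]
```

The tag is centred to 0.5 mm and the peg lies about 1 mm further towards +y. I'll shift by that amount and thread the tag slowly.

arm_command --travel '[[0.01,0.001,0],[0.025,-0.001,0],[0.045,-0.003,0],[0.065,-0.006,0],[0.085,-0.008,0],[0.1,-0.01,0],[0.115,-0.012,0],[0.13,-0.014,-0.001],[0.13,-0.014,-0.001]]' --delta_rot '[[0,0,0],[0,0,0],[0,0,0],[0,0,0],[0,0,0],[0,0,0],[0,0,0],[0,0,0],[0,0,0]]'

```text
time_s: 20.65
tcp_pos: [0.5908, -0.1873, 0.1893]
eef_rot: [180.0, -0.0, -97.0]
contact_force: [-0.1, 0.6, -1.0]
gripper_width: 0.0095
gripper_force: 20.0
```

Run:
```python
from h import *
print(r.get_state()['moment'].round(2))
s=cap('scene','s6.png'); b=cv2.imread('pics/s6.png')[240:390,210:390]
cv2.imwrite('pics/v6.png',cv2.resize(b,None,fx=4,fy=4,interpolation=cv2.INTER_CUBIC))
```

```text
[ 0.05 -0.04 -0.01]
```

View pics/v6.png

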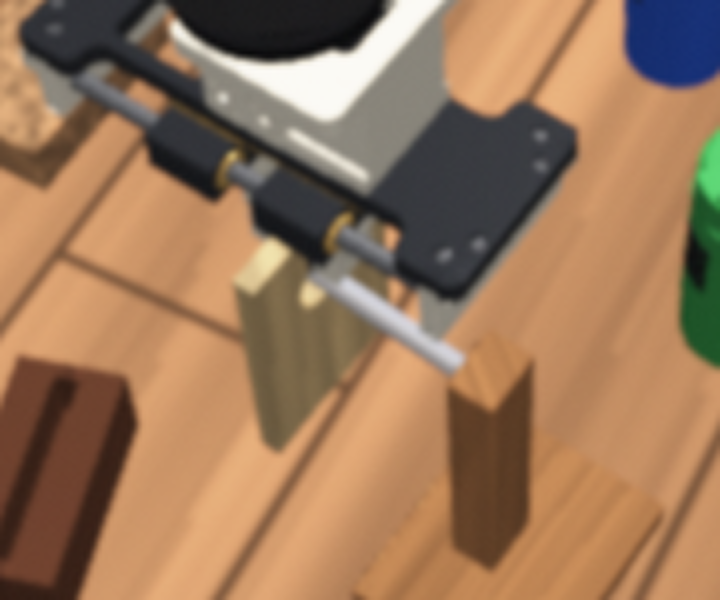

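The scene view shows the peg entering the hole at (320,285) in the crop, with no contact force. Going further in, then lowering.

arm_command --travel '[[0.01,-0.001,-0.001],[0.025,-0.003,-0.003],[0.04,-0.005,-0.005],[0.055,-0.007,-0.007],[0.067,-0.008,-0.008],[0.073,-0.009,-0.009],[0.073,-0.009,-0.009]]' --delta_rot '[[0,0,0],[0,0,0],[0,0,0],[0,0,0],[0,0,0],[0,0,0],[0,0,0]]'

```text
time_s: 21.58
tcp_pos: [0.627, -0.1918, 0.1848]
eef_rot: [180.0, 0.0, -97.0]
contact_force: [-0.3, -0.7, -0.5]
gripper_width: 0.0099
gripper_force: 20.0
```

arm_command --travel '[[0,0,-0.003],[0,0,-0.006],[0,0,-0.009],[0,0,-0.012],[0,0,-0.014],[0,0,-0.015],[0,0,-0.015]]' --delta_rot '[[0,0,0],[0,0,0],[0,0,0],[0,0,0],[0,0,0],[0,0,0],[0,0,0]]'

```text
time_s: 22.45
tcp_pos: [0.6269, -0.1918, 0.1775]
eef_rot: [180.0, -0.0, -97.0]
contact_force: [0.6, 0.1, -0.6]
gripper_width: 0.0101
gripper_force: 20.0
```

arm_command --travel '[[0,0,-0.001],[0,0,-0.002],[0,0,-0.003],[0,0,-0.003]]' --delta_rot '[[0,0,0],[0,0,0],[0,0,0],[0,0,0]]'

```text
time_s: 22.95
tcp_pos: [0.6269, -0.1918, 0.176]
eef_rot: [-180.0, 0.0, -97.0]
contact_force: [0.6, -0.1, -0.4]
gripper_width: 0.0101
gripper_force: 20.0
```

arm_command --travel '[[0,0,-0.001],[0,0,-0.002],[0,0,-0.002]]' --delta_rot '[[0,0,0],[0,0,0],[0,0,0]]'

```text
time_s: 23.32
tcp_pos: [0.627, -0.1918, 0.1755]
eef_rot: [-180.0, -0.0, -97.0]
contact_force: [-1.6, 0.3, 3.8]
gripper_width: 0.0095
gripper_force: 20.1
```

Contact, so the tag rests on the peg. Opening a little and rising clear.

arm_command --travel '[[0,0,0],[0,0,0],[0,0,0],[0,0,0],[0,0,0],[0,0,0]]' --delta_rot '[[0,0,0],[0,0,0],[0,0,0],[0,0,0],[0,0,0],[0,0,0]]' --grip 0.22

```text
time_s: 24.08
tcp_pos: [0.6273, -0.1918, 0.1753]
eef_rot: [-180.0, -0.0, -97.0]
contact_force: [3.0, -1.5, 3.2]
gripper_width: 0.019
gripper_force: 1.6
```

arm_command --travel '[[0,0,0.01],[0,0,0.03],[0,0,0.06],[0,0,0.1],[0,0,0.15],[0,0,0.2],[0,0,0.22],[0,0,0.22],[0,0,0.22]]' --delta_rot '[[0,0,0],[0,0,0],[0,0,0],[0,0,0],[0,0,0],[0,0,0],[0,0,0],[0,0,0],[0,0,0]]'

```text
time_s: 25.2
tcp_pos: [0.6264, -0.1916, 0.2839]
eef_rot: [179.9, 0.0, -97.0]
contact_force: [0.4, 0.0, -0.3]
gripper_width: 0.0194
gripper_force: 0.0
```

Run:
```python
from h import *
c=wrist('w7.png'); s=cap('scene','s7.png')
def tag(c,roi,z):
    im=c['img'].astype(int); x0,y0,x1,y1=roi
    f=((im[:,:,0]>185)&(im[:,:,1]>165)&(im[:,:,0]-im[:,:,1]<35)&(im[:,:,0]-im[:,:,2]>30))
    m=np.zeros(f.shape,np.uint8); m[y0:y1,x0:x1]=f[y0:y1,x0:x1]
    n,l,st,ce=cv2.connectedComponentsWithStats(m)
    for i in range(1,n):
        if st[i,4]>25:
            cn=max(cv2.findContours((l==i).astype(np.uint8),0,1)[0],key=cv2.contourArea)[:,0]
            W=np.array([onz(c,*p,z)[:2] for p in cn.astype(float)]); print(st[i],cv2.minAreaRect((W*1e3).astype(np.float32)))
tag(c,(200,100,440,380),.181); print('s'); tag(s,(230,200,390,390),.181)
print(proj(c,[.627,-.192,.181]),proj(s,[.627,-.192,.181]))
```

```text
tcp [ 0.6264 -0.1916  0.2839] [ 1.799e+02  1.000e-02 -9.701e+01] cam [ 0.6189 -0.2568  0.4245]
[330 135   9  10  28] ((609.9468994140625, -254.38748168945312), (5.354650497436523, 4.891470909118652), 83.36656951904297)
[342 134  10  17  41] ((602.2942504882812, -251.8819122314453), (5.056036472320557, 8.90983772277832), 2.1646230220794678)
[332 151  11  17  55] ((609.3031616210938, -242.90460205078125), (5.440871238708496, 9.680522918701172), 2.362684965133667)
[362 154  13  10  38] ((590.2562866210938, -240.35891723632812), (7.6535868644714355, 5.0241618156433105), 4.12453031539917)
[345 156   9  17  46] ((601.5740966796875, -238.48287963867188), (4.646950721740723, 9.050751686096191), 12.561715126037598)
[381 159   9   9  30] ((580.1861572265625, -236.7752685546875), (4.547638893127441, 5.064173698425293), 4.790032863616943)
[338 163  17  22  72] ((604.5289916992188, -232.258544921875), (12.747518539428711, 8.268354415893555), 62.9129753112793)
[424 166  12  23 100] ((552.7223510742188, -224.47789001464844), (6.240362167358398, 14.60663890838623), 5.338695526123047)
[375 179  12  1
[... 1078 characters left out ...]
211182), 87.3692626953125)
[370 232  24  27 152] ((588.23828125, -185.30018615722656), (19.67482566833496, 12.861767768859863), 68.19864654541016)
[340 239  25  35 409] ((606.6886596679688, -179.03152465820312), (24.5671443939209, 14.708383560180664), 88.10612487792969)
[253 311   8  42 156] ((678.515869140625, -132.698486328125), (31.339523315429688, 3.711381673812866), 85.75373840332031)
[380 311   7  42 147] ((590.2086791992188, -121.75275421142578), (31.322471618652344, 3.426689863204956), 80.22846984863281)
s
[290 291  35  39 307] ((627.8281860351562, -192.30267333984375), (78.63186645507812, 13.451767921447754), 82.33977508544922)
[318.80224138 240.92194757] [306.4845187  308.90559608]
```

The tag hangs on the peg with its top edge at z = 0.181. It measures 79 x 10 mm in both views, square to the peg. The gripper is clear, so I'm handing in.

```bash
python3 -c "
from plant import close_job
print(close_job())"
```

```text
the job is handed in; nothing more can be done
None
```

The tin stands upright on the reader's pad with its label facing the window, the tag hangs by its hole on the peg, and the job was handed in at about 25 s.

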